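# Put the pigment jars back in the colour rack

## Robot

A 6-joint arm with a two-finger parallel gripper is mounted at the origin on a cart in front of the work surface, level with it; the furniture and walls round the work are solid. World frame = base frame: x ahead of the robot, y to its left, z up, the work surface at z = 0. Lengths are in m, angles in rad, forces in N, time in s.
With the tool pointing down it reaches from about 0.35 to 0.775 m from the base axis. Payload 5.5 kg.
Tool frame: the origin (TCP) lies where the fingers leave the gripper's body, on its centre line; the fingertips stand env.tip_reach ahead of it and the grasp point (between the pads) lies 54 mm ahead of it (env.tip_reach is the distance from the TCP to the fingertips, in m); z points along the fingers, y is the line along which they close (so a half turn about z gives the same grasp; the last joint's range is limited). The gripper opens to 85 mm and grips with 20 to 120 N. Pads are 22 mm wide; open, the fingers measure 114 mm over their backs; the gripper's body (76 mm by 85 mm) begins 54 mm behind the grasp point. The pads swing forward as they close: fully open they stand 13 mm farther back than shut.
Start: joints at [-1.324, 0.313, 0.046, 1.304, 0, 1.431], TCP at [0.217, -0.533, 0.304] pointing down, gripper open.
Joint ranges: [-2.76, 2.76], [-0.86, 1.69], [-1.03, 1.26], [-2.2, 2.34], [-1.47, 1.5], [-3.14, 3.14]. Speed limits (rad/s): [2.57, 2.57, 3.14, 3.14, 3.14, 3.14].

## Interface

Orientations are given as a unit quaternion [w, x, y, z].
In Python, from workcell import status, optics, hand_in, env gives the robot as it stands.
- The arm moves only by the shell command python3 -m handwheel 'ROWS' [FORCE]. ROWS is a JSON object whose one key "deltas" holds a list of rows, each a list of 5 numbers: the opening, from -1 (shut) to 1 (fully open), then the shift along the tool's x, y, z in units of 40 mm (1.0 is 40 mm), then the turn about the tool's z in units of 10 degrees (1.0 is 10 degrees). In form: {"deltas": [[jaw, x, y, z, roll], ...]}. A call has 1 to 20 rows; each row shifts and turns the commanded pose from where the row before left it, along the tool's axes as they then stand; what a row does not reach is not made up. A row lasts 1/8 s, in which the tool goes at most 62.5 mm and 10.7 degrees, less where a joint would pass 70% of its speed; a pose out of reach is approached as far as the arm can. A call is refused whole if a number of a shift passes 1 or a number of a turn 1, either way. A call with a gripper value outside its range is refused whole. The fingers move at their own pace and stop on an object; FORCE is the grip in N (left out, the last holds). Time passes only in rows, so rows that do not move let the fingers close. It gives the time, the measured TCP pose, the force, the opening and the grip force at its end, in the units of the state.
- status.get_state(): the state, without advancing time (a new reading comes with each control period).
- optics.read_camera(name): name is "scene" or "top" or "wrist"; returns a dict with "frame" (384x512x3 uint8, red, green, blue), "depth" (384x512 float32, m along the optical axis (not along the pixel's ray), 0 where there is no reading), "vfov" (degrees; the focal length in pixels is half the picture's height over the tangent of half this angle, whatever the lens; pixels are square), "cx", "cy" (the principal point, pixels), "origin" and "attitude" of the camera in the world. Camera axes: x right, y down, z forward; pixel columns grow to the right and rows downward; lengths in m; the calibration is good to about 2 mm. A picture is of the moment at which its call begins.
- hand_in(): hands the job in; it is judged then, once.
The state is a dict: "clock": time; "joint_pos": joint angles; "qvel": joint speeds; "tau": joint torques, N m; "tcp_pos": TCP position; "orientation": TCP orientation; "wrist_force": force on the tool from outside, world axes, zero at the start; "ft_torque": the same for the moment, N m; "finger_gap": finger opening in m; "grip_force": force on a finger pad.
Only numpy, scipy, OpenCV 4.12 (cv2) and the standard library are available. Lean on these libraries where they do the work, as an engineer would, in place of code of your own. Each camera call takes 0.05 s, during which the arm holds its last target. There are 200 camera calls.

## Task

Put the three small colour-dabbed containers (ochre jar, red jar, blue bottle) back in the wooden rack, each standing in the hole whose painted chip shows its colour. The bottle with the cream cap that is blocking a hole does not belong there: stand it on the middle of the glass saucer, where it may drip. Set everything down upright without dropping it, and do not push or tip the open glass of paint.

Things in the scene. Friction and masses are not known exactly. Their poses are not given: they have to be found in the camera images.
- jar_ochre: small closed glass jar of ochre pigment, grey metal lid with a dab of ochre-yellow paint on it; round, 39 mm wide, 51 mm high, 0.11 kg. Stands on the table. Origin: centre of its underside, z up
- jar_red: small closed glass jar of red-rose pigment, dark lid with a dab of red paint on it; round, 41 mm wide, 50 mm high, 0.11 kg. Stands on the table. Origin: centre of its underside, z up
- bottle_blue: small closed dark blue bottle, white cap with a dab of blue paint on it; round, 39 mm wide and 77 mm high, cap 33 mm wide from 57 mm up, 0.09 kg. Stands on the table. Origin: centre of its underside, z up
- medium_bottle: small clear bottle of painting medium with a plain cream cap (no dab); round, 38 mm wide, 65 mm high, 0.07 kg. Starts standing in the rack's middle hole. Origin: centre of its underside, z up
- saucer: clear glass saucer, a loose flat disc 73 mm wide and 7 mm thick, on the table. Origin: centre of its underside; its top is 7 mm higher
- rack: fixed wooden rack, 246 x 104 mm and 18 mm high, with a row of three round holes 52 mm wide and 14 mm deep, 78 mm apart along its x; the rims are bevelled 3 mm. Origin: centre of its underside, x along the row, y across it towards the chips, z up. The hole centres are at x = -78, 0 and 78 mm, y = -8 mm. Containers in it stand on the hole floors 4 mm above the table
- chip_ochre: white card chip painted ochre-yellow, with a brass pin, 17 x 40 mm, lying on top of the rack in front of one of its three holes (which chip lies at which hole varies). Its origin is the centre of that hole's floor, 14 mm below the rack's top and 4 mm above the table; the chip itself lies 44 mm from there along +y. x and y as the rack's, z up
- chip_red: white card chip painted red, with a brass pin, 17 x 40 mm, lying on top of the rack in front of one of its three holes (which chip lies at which hole varies). Its origin is the centre of that hole's floor, 14 mm below the rack's top and 4 mm above the table; the chip itself lies 44 mm from there along +y. x and y as the rack's, z up
- chip_blue: white card chip painted blue, with a brass pin, 17 x 40 mm, lying on top of the rack in front of one of its three holes (which chip lies at which hole varies). Its origin is the centre of that hole's floor, 14 mm below the rack's top and 4 mm above the table; the chip itself lies 44 mm from there along +y. x and y as the rack's, z up
- paint_glass: open clear glass tumbler of brown paint, 63 mm wide at the rim, 40 mm high, loose among the jars: leave it alone. So stands a bigger gold-lidded jar (56 mm wide, 66 mm high), not in the job. These, the saucer and the dabbed containers stand 75 mm or more from centre to centre; left of them is a fixed mortar, 103 mm high. Origin: centre of its underside, z up

How it is judged:
At the end, for the whole second after the job is handed in: Ochre jar, red jar and blue bottle each stand in the hole with the chip of their colour (centre within 12 mm of the hole's centre, underside within 4 mm of the hole's floor), the cream-capped bottle stands on the saucer within 15 mm of its centre, all upright within 0.12 rad, released and at rest (horizontal distance between jar_ochre and chip_ochre below 0.012 m and z of jar_ochre in the frame of chip_ochre between -0.004 and 0.004 m and angle between each of jar_ochre, jar_red, bottle_blue, medium_bottle's own z axis and vertical below 0.12 rad and linear speed of each of jar_ochre, jar_red, bottle_blue, medium_bottle below 0.02 m/s and horizontal distance between jar_red and chip_red below 0.012 m and z of jar_red in the frame of chip_red between -0.004 and 0.004 m and horizontal distance between bottle_blue and chip_blue below 0.012 m and z of bottle_blue in the frame of chip_blue between -0.004 and 0.004 m and horizontal distance between medium_bottle and saucer below 0.015 m and z of medium_bottle in the frame of saucer between 0.003 and 0.012 m); the robot touches nothing.
It fails at once if jar_ochre is let fall or knocked (faster than 0.7 m/s with no finger on it) (linear speed of jar_ochre above 0.7 m/s and contact force between the fingers and jar_ochre below 0.05 N).
It fails at once if jar_red is let fall or knocked (faster than 0.7 m/s with no finger on it) (linear speed of jar_red above 0.7 m/s and contact force between the fingers and jar_red below 0.05 N).
It fails at once if bottle_blue is let fall or knocked (faster than 0.7 m/s with no finger on it) (linear speed of bottle_blue above 0.7 m/s and contact force between the fingers and bottle_blue below 0.05 N).
It fails at once if medium_bottle is let fall or knocked (faster than 0.7 m/s with no finger on it) (linear speed of medium_bottle above 0.7 m/s and contact force between the fingers and medium_bottle below 0.05 N).
It fails at once if the open glass of paint is shoved more than 30 mm or tipped more than 0.3 rad (distance of paint_glass from where it was at the start of the episode above 0.03 m or angle between paint_glass's own z axis and vertical above 0.3 rad).
It also fails if it takes over 115 s, if anything falls off the work surface, if the arm or the gripper's body presses on something with over 40 N, if the wrist force passes 120 N, or if a joint passes its speed limit or range.

## Working session

There is one attempt and no reset: what is moved stays moved. The work goes in short steps, Python scripts to look and compute and a shell command to move; the robot and the scene stay as the last step left them, time stands still between calls to the robot, and variables do not carry over. Pictures are saved under pics/ and viewed, at most 14 in all, crops included, and the job is handed in when it is done.

```bash
mkdir -p pics; cat > h.py <<'E'
import numpy as np,cv2
from scipy.spatial.transform import Rotation as R
from workcell import status, optics, env
def cam(n,save=None):
    c=optics.read_camera(n)
    if save: cv2.imwrite('pics/'+save,cv2.cvtColor(c['frame'],cv2.COLOR_RGB2BGR))
    h,w=c['depth'].shape; f=h/2/np.tan(np.radians(c['vfov'])/2)
    v,u=np.mgrid[:h,:w]; d=c['depth']
    P=np.stack([(u-c['cx'])/f*d,(v-c['cy'])/f*d,d],-1)
    a=np.array(c['attitude'],float)
    M=R.from_quat(a[[1,2,3,0]]).as_matrix() if a.size==4 else a.reshape(3,3)
    W=P@M.T+np.array(c['origin']); W[d==0]=np.nan
    return c,W
E
python3 - <<'E'
from h import *
s=status.get_state(); print(s,env.tip_reach)
for n in('top','scene'):
    c,W=cam(n,n+'0.png'); print(n,c['origin'],c['attitude'],c['vfov']); np.savez(n+'0.npz',W=W,f=c['frame'])
E
```

```text
{'clock': 0.0, 'joint_pos': array([-1.32359896e+00,  3.13960532e-01,  4.49511335e-02,  1.30360651e+00,
       -1.83405942e-05,  1.43120000e+00]), 'qvel': array([ 9.83699159e-05, -1.85324688e-04, -7.02915928e-04, -2.62765784e-04,
        3.06875758e-04, -3.90632864e-04]), 'tau': array([-1.08467557e-03, -4.80626464e+01,  2.98534638e+01,  1.93027739e-02,
       -5.75363288e-05,  1.46494529e-05]), 'tcp_pos': array([ 0.21679302, -0.53213642,  0.30302006]), 'orientation': array([-9.07979131e-04,  9.81356639e-01,  1.92193444e-01, -5.80805139e-05]), 'wrist_force': array([-0.27492312,  0.1111967 ,  1.150352  ]), 'ft_torque': array([-0.00316337, -0.01079554,  0.013282  ]), 'grip_force': 0.0, 'finger_gap': 0.0851185643287668} 0.0726
top [ 0.42462139 -0.21415301  0.88036405] [-0.03795626  0.70629707 -0.7056448   0.04206169] 46.99467883084521
scene [-0.14645488 -0.53147078  0.46224608] [-0.42763642  0.72882199 -0.45668854  0.27817472] 52.90256869643269
```

View pics/top0.png

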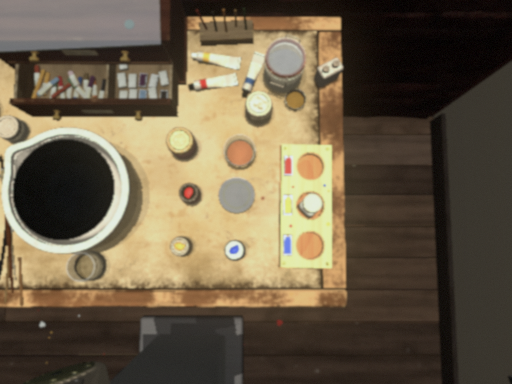

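View pics/scene0.png

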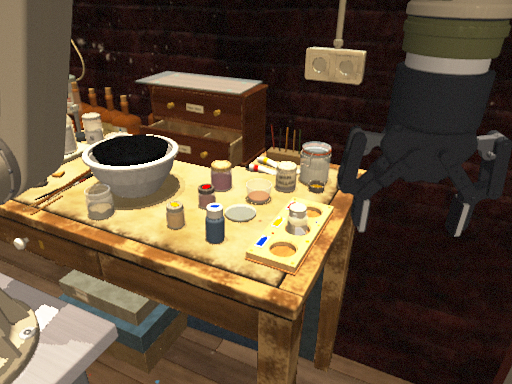

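The top view shows the rack at right. The red chip is at the far hole (310,167), ochre at the middle (312,205, holding the cream-cap bottle), and blue at the near hole (310,245). The ochre jar is at (180,246), the red jar (190,193), the blue bottle (235,250), the saucer (237,196), the paint glass (240,152) and the gold-lidded jar (181,141).

```bash
python3 - <<'E'
from h import *
z=np.load('top0.npz');W=z['W'];F=z['f']
def blob(n,u,v,lo,hi,r=16):
    S=W[v-r:v+r,u-r:u+r].reshape(-1,3); m=(S[:,2]>lo)&(S[:,2]<hi); Q=S[m]
    if len(Q)<5: print(n,'few',np.nanmax(S[:,2]));return
    (c,rad)=cv2.minEnclosingCircle(Q[:,:2].astype(np.float32))
    mid=(Q.min(0)+Q.max(0))/2
    print(n,len(Q),'mean',Q.mean(0).round(4),'mid',mid.round(4),'circ',np.round(c,4),round(rad,4))
blob('ochre',180,246,.042,.06);blob('red',190,193,.042,.06);blob('blue',235,250,.065,.09)
blob('med',311,204,.055,.08);blob('saucer',237,196,.0035,.012,24);blob('glass',240,152,.02,.06,20);blob('gold',181,141,.055,.08,20)
blob('rack',306,206,.014,.022,75)
for n,u,v in(('holeR',310,167),('holeB',310,245)):blob(n,u,v,-.002,.009,15)
print('table',np.nanmedian(W[215:235,200:220,2]))
# rack rectangle
m=((W[...,2]>.013)&(W[...,2]<.023)).astype(np.uint8); m[:, :265]=0;m[:,345:]=0;m[:130]=0;m[285:]=0
n,l,st,_=cv2.connectedComponentsWithStats(m);k=1+st[1:,4].argmax();Q=W[l==k][:,:2]
print(st[k],cv2.minAreaRect((Q*1000).astype(np.float32)))
big=cv2.resize(cv2.cvtColor(F[120:290,160:345],cv2.COLOR_RGB2BGR),None,fx=4,fy=4,interpolation=cv2.INTER_CUBIC)[:600,:740]
E
```

```text
ochre 302 mean [ 0.4191 -0.0789  0.0506] mid [ 0.4196 -0.0779  0.0492] circ [ 0.4192 -0.0782] 0.0183
red 317 mean [ 0.5196 -0.0933  0.0498] mid [ 0.5195 -0.0928  0.0491] circ [ 0.5203 -0.093 ] 0.0192
blue 266 mean [ 0.4127 -0.1812  0.0773] mid [ 0.4126 -0.1815  0.0757] circ [ 0.4124 -0.1809] 0.0167
med 309 mean [ 0.4979 -0.3239  0.0684] mid [ 0.4985 -0.3249  0.0648] circ [ 0.4985 -0.3249] 0.019
saucer 988 mean [ 0.5203 -0.182   0.0063] mid [ 0.5176 -0.1788  0.0074] circ [ 0.5176 -0.1768] 0.0625
glass 258 mean [ 0.6133 -0.1877  0.0338] mid [ 0.6044 -0.1886  0.0319] circ [ 0.6047 -0.1883] 0.0316
gold 613 mean [ 0.6161 -0.0773  0.0649] mid [ 0.6171 -0.0763  0.0623] circ [ 0.6174 -0.0764] 0.0264
rack 4507 mean [ 0.4983 -0.3156  0.0185] mid [ 0.5052 -0.2707  0.018 ] circ [ 0.5039 -0.2703] 0.1577
holeR 500 mean [ 0.578  -0.3294  0.0046] mid [ 0.5782 -0.3295  0.0048] circ [ 0.5783 -0.3295] 0.0258
holeB 539 mean [ 0.4207 -0.3264  0.0046] mid [ 0.4205 -0.3264  0.004 ] circ [ 0.4207 -0.3266] 0.0259
table 0.00042417977348147007
[ 280  144   52  124 4603] ((499.1578369140625, -318.5457763671875), (99.62761688232422, 242.56527709960938), 88.97666931152344)
```

```bash
python3 -m handwheel '{"deltas":[[0.6,0,0,0,0.74],[0.6,0,0,0,0.74],[0.6,0,0,0,0.74],[0.6,0.69,-1,0,0],[0.6,0.69,-1,0,0],[0.6,0.69,-1,0,0],[0.6,0.69,-1,0,0],[0.6,0.69,-1,0,0],[0.6,0.69,-1,0,0],[0.6,0.69,-1,0,0],[0.6,0.69,-1,0,0],[0.6,0.69,-1,0,0],[0.6,0.69,-1,0,0],[0.6,0.69,-0.98,0,0],[0.6,0,0,0,0],[0.6,0,0,0,0],[0.6,0,0,0,0]]}' 40
```

```text
clock: 2.22
tcp_pos: [0.5202, -0.0945, 0.3038]
orientation: [0.0, 1.0, -0.001, -0.0]
wrist_force: [0.1, -0.7, 0.8]
finger_gap: 0.0682
grip_force: 0.0
```

```bash
python3 -m handwheel '{"deltas":[[0.6,0,-0.04,0.9,0],[0.6,0,0,0.9,0],[0.6,0,0,0.9,0],[0.6,0,0,0.9,0],[0.6,0,0,0.6,0],[0.6,0,0,0.6,0],[0.6,0,0,0.5,0],[0.6,0,0,0,0],[0.6,0,0,0,0],[-1,0,0,0,0],[-1,0,0,0,0],[-1,0,0,0,0],[-1,0,0,0,0],[-1,0,0,0,0],[-1,0,0,0,0]]}' 40
```

```text
clock: 4.1
tcp_pos: [0.5215, -0.0922, 0.0932]
orientation: [0.001, 1.0, -0.0, 0.001]
wrist_force: [-1.1, -0.7, 5.4]
finger_gap: 0.0386
grip_force: 39.9
```

```bash
python3 -c "
from h import *
cam('scene','s1.png')"
```

```text
(no output)
```

View pics/s1.png

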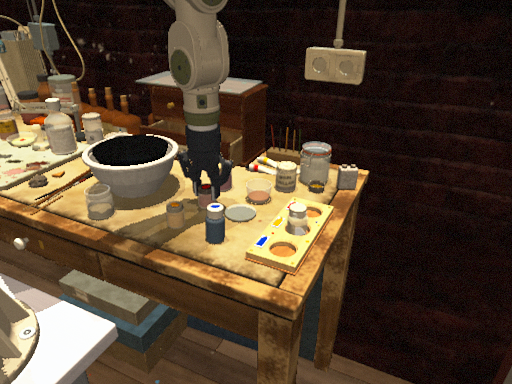

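The view shows the fingers closed on the red jar (about 205,190); the other objects are undisturbed.

```bash
python3 -m handwheel '{"deltas":[[-1,0,0,-0.3,0],[-1,0,0,-0.7,0],[-1,0,0,-0.8,0],[-1,0,0,-0.8,0],[-1,0,0,-0.4,0],[-1,0.1,0.35,0,0],[-1,0.15,0.6,0,0],[-1,0.2,0.8,0,0],[-1,0.2,0.8,0,0],[-1,0.2,0.8,0,0],[-1,0.2,0.8,0,0],[-1,0.2,0.8,0,0],[-1,0.15,0.6,0,0],[-1,0.04,0.38,0,0],[-1,0,0,0,0],[-1,0,0,0,0],[-1,0,0,0,0]]}'
```

```text
clock: 6.28
tcp_pos: [0.5782, -0.3282, 0.2121]
orientation: [-0.0, 1.0, 0.0, -0.0]
wrist_force: [0.4, -0.3, -1.5]
finger_gap: 0.0387
grip_force: 40.5
```

```bash
python3 - <<'E'
from h import *
c,W=cam('top','t2.png')
cam('scene','s2.png')
E
python3 -c "
import cv2,numpy as np
a=cv2.imread('pics/t2.png')[100:300,150:350];b=cv2.imread('pics/s2.png')[100:300,200:400]
cv2.imwrite('pics/c2.png',cv2.resize(np.hstack([a,b]),None,fx=2,fy=2))"
```

```text
(no output)
```

View pics/c2.png

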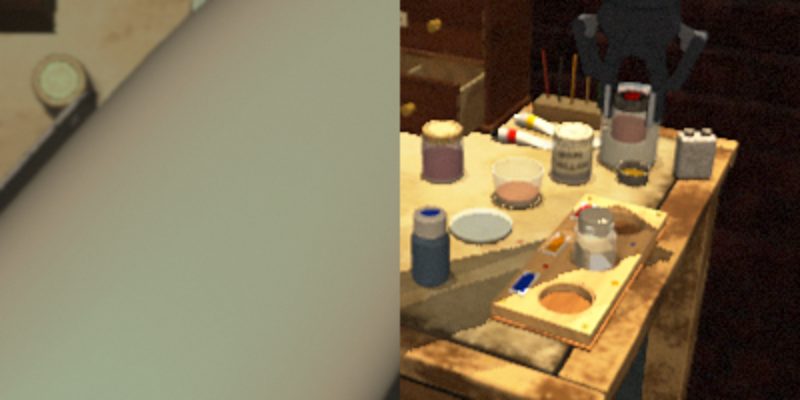

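The jar is held upright above the far hole (crop 630,120).

```bash
python3 -m handwheel '{"deltas":[[-1,0.02,0.03,0.3,0],[-1,0,0,0.6,0],[-1,0,0,0.7,0],[-1,0,0,0.5,0],[-1,0,0,0.3,0],[-1,0,0,0.2,0],[-1,0,0,0.1,0],[-1,0,0,0.08,0],[-1,0,0,0.06,0],[-1,0,0,0,0],[-1,0,0,0,0]]}'
```

```text
clock: 7.75
tcp_pos: [0.5792, -0.3305, 0.0986]
orientation: [0.0, 1.0, -0.0, 0.0]
wrist_force: [-0.4, -0.2, -0.7]
finger_gap: 0.0386
grip_force: 40.5
```

```bash
python3 -m handwheel '{"deltas":[[-1,0,0,0.035,0],[-1,0,0,0,0],[0,0,0,0,0],[0.3,0,0,0,0],[0.6,0,0,0,0],[0.6,0,0,0,0],[0.6,0,0,-0.2,0],[0.6,0,0,-0.6,0],[0.6,0,0,-0.8,0],[0.6,0,0,-0.8,0],[0.6,0,0,-0.5,0],[0.6,-0.5,-0.05,0,0],[0.6,-0.7,-0.05,0,0],[0.6,-0.6,-0.04,0,0],[0.6,-0.22,0,0,0],[0.6,0,0,0,0],[0.6,0,0,0,0]]}'
python3 - <<'E'
from h import *
for n in('scene','wrist'):cam(n,n+'3.png')
a=cv2.imread('pics/scene3.png')[140:340,200:400];b=cv2.imread('pics/wrist3.png')
cv2.imwrite('pics/c3.png',np.hstack([cv2.resize(a,(380,380)),cv2.resize(b,None,fx=.8,fy=.8)[:380].copy() if 0 else cv2.resize(b,(420,380))]))
E
```

```text
clock: 9.88
tcp_pos: [0.4991, -0.325, 0.2131]
orientation: [0.0, 1.0, -0.0, 0.0]
wrist_force: [0.5, 0.4, -0.3]
finger_gap: 0.0683
grip_force: 0.0
```

View pics/c3.png

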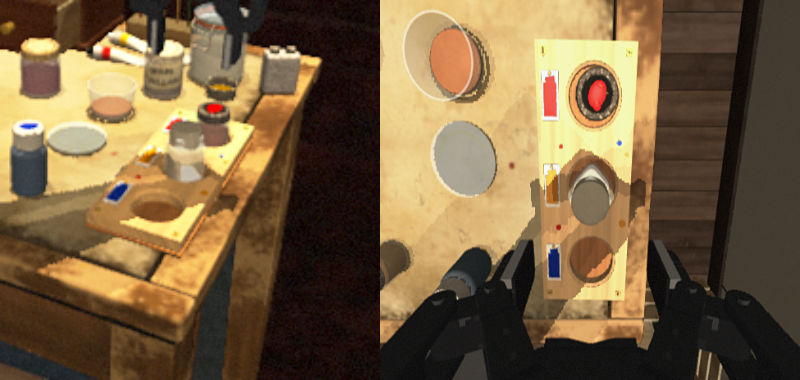

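The red jar stands in the far hole, next to the red chip. The cream-cap bottle is at crop (590,197), in line with the fingers.

```bash
python3 -m handwheel '{"deltas":[[0.6,-0.02,0,0.5,0],[0.6,0,0,0.8,0],[0.6,0,0,0.7,0],[0.6,0,0,0.5,0],[0.6,0,0,0.33,0],[0.6,0,0,0,0],[0.6,0,0,0,0],[-1,0,0,0,0],[-1,0,0,0,0],[-1,0,0,0,0],[-1,0,0,0,0],[-1,0,0,0,0],[-1,0,0,0,0]]}'
python3 - <<'E'
from h import *
W=np.load('top0.npz')['W']
S=W[170:222,210:265].reshape(-1,3);S=S[(S[:,2]>.0045)&(S[:,2]<.012)&(np.hypot(S[:,0]-.52,S[:,1]+.182)<.042)]
print(len(S),S.mean(0),cv2.minEnclosingCircle(S[:,:2].astype(np.float32)))
E
```

```text
clock: 11.6
tcp_pos: [0.498, -0.3252, 0.1012]
orientation: [0.001, 1.0, -0.0, 0.001]
wrist_force: [-0.9, 0.9, 5.5]
finger_gap: 0.0445
grip_force: 40.7
833 [ 0.5204397  -0.18201981  0.00674597] ((0.520508885383606, -0.18183228373527527), 0.036325983703136444)
```

```bash
python3 - <<'E'
from h import *
for n in('scene','wrist'):cam(n,n+'4.png')
a=cv2.imread('pics/scene4.png')[160:280,240:360];b=cv2.imread('pics/wrist4.png')
cv2.imwrite('pics/c4.png',np.hstack([cv2.resize(a,(380,380)),cv2.resize(b,(420,380))]))
E
python3 -m handwheel '{"deltas":[[-1,0,0,0,0]]}'
```

```text
clock: 11.82
tcp_pos: [0.498, -0.3252, 0.1012]
orientation: [0.001, 1.0, -0.0, 0.001]
wrist_force: [-1.6, 1.2, 6.4]
finger_gap: 0.0444
grip_force: 40.7
```

View pics/c4.png

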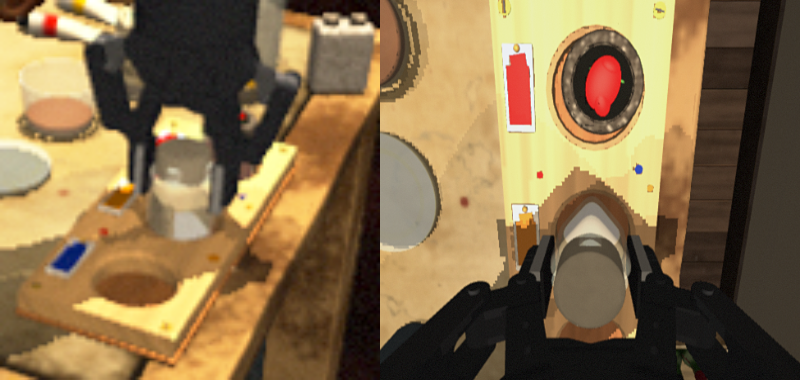

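The fingers straddle the bottle (wrist half, 590,290), but the opening reads 44 mm for a 38 mm bottle. I'll test it with a small lift.

```bash
python3 -m handwheel '{"deltas":[[-1,0,0,-0.15,0],[-1,0,0,-0.2,0],[-1,0,0,-0.2,0],[-1,0,0,-0.1,0],[-1,0,0,0,0],[-1,0,0,0,0]]}'
python3 - <<'E'
from h import *
for n in('scene','wrist'):cam(n,n+'5.png')
a=cv2.imread('pics/scene5.png')[140:260,240:360];b=cv2.imread('pics/wrist5.png')
cv2.imwrite('pics/c5.png',np.hstack([cv2.resize(a,(380,380)),cv2.resize(b,(420,380))]))
E
```

```text
clock: 12.58
tcp_pos: [0.4973, -0.3246, 0.1255]
orientation: [-0.0, 1.0, -0.0, -0.0]
wrist_force: [-0.0, 0.7, -0.9]
finger_gap: 0.0449
grip_force: 40.9
```

View pics/c5.png

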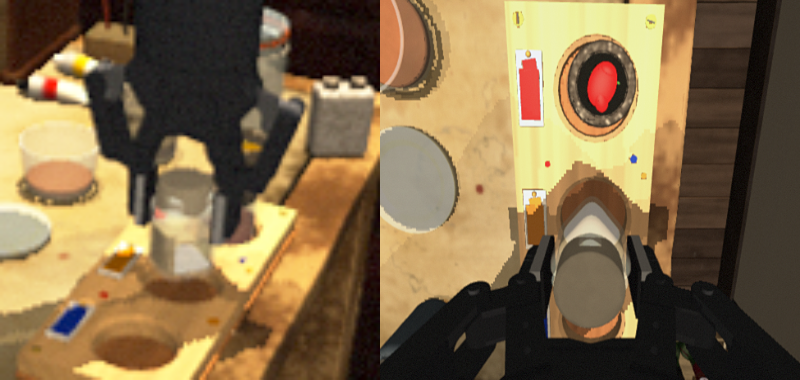

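The bottle comes up upright with the gripper, so I carry it to the saucer.

```bash
python3 -m handwheel '{"deltas":[[-1,0,0,-0.4,0],[-1,0,0,-0.6,0],[-1,0,0,-0.6,0],[-1,0,0,-0.3,0],[-1,0.05,-0.3,0,0],[-1,0.1,-0.6,0,0],[-1,0.1,-0.7,0,0],[-1,0.1,-0.7,0,0],[-1,0.1,-0.6,0,0],[-1,0.1,-0.4,0,0],[-1,0.03,-0.26,0,0],[-1,0,0,0,0],[-1,0,0,0.4,0],[-1,0,0,0.6,0],[-1,0,0,0.5,0],[-1,0,0,0.3,0],[-1,0,0,0,0],[-1,0,0,0,0]]}'
python3 - <<'E'
from h import *
for n in('scene','wrist'):cam(n,n+'6.png')
a=cv2.imread('pics/scene6.png')[140:260,180:300];b=cv2.imread('pics/wrist6.png')
cv2.imwrite('pics/c6.png',np.hstack([cv2.resize(a,(380,380)),cv2.resize(b,(420,380))]))
E
```

```text
clock: 14.92
tcp_pos: [0.5211, -0.1828, 0.1302]
orientation: [0.0, 1.0, -0.001, 0.0]
wrist_force: [1.7, 0.2, -0.1]
finger_gap: 0.0442
grip_force: 41.0
```

View pics/c6.png

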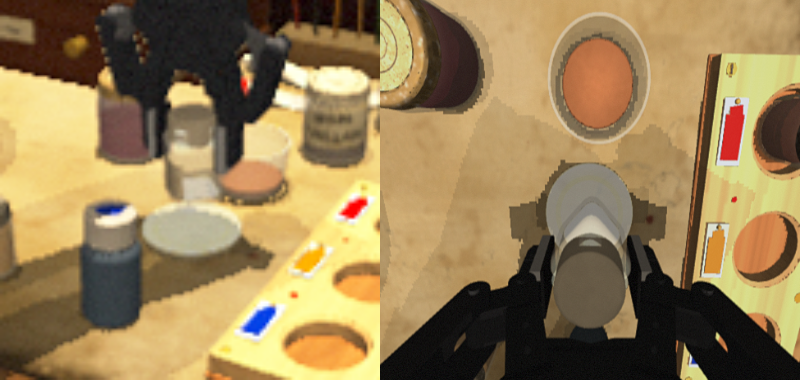

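The bottle hangs upright over the saucer (wrist half, 590,200), clear of the paint glass.

```bash
python3 -m handwheel '{"deltas":[[-1,0,-0.02,0.25,0],[-1,0,0,0.2,0],[-1,0,0,0.1,0],[-1,0,0,0.06,0],[-1,0,0,0.03,0],[-1,0,0,0,0],[-1,0,0,0,0]]}'
```

```text
clock: 15.9
tcp_pos: [0.5209, -0.1817, 0.1043]
orientation: [0.0, 1.0, -0.0, 0.0]
wrist_force: [-0.3, -0.1, -0.5]
finger_gap: 0.0443
grip_force: 41.0
```

```bash
python3 -m handwheel '{"deltas":[[-1,0,0,0.02,0],[-1,0,0,0,0],[-0.1,0,0,0,0],[0.2,0,0,0,0],[0.6,0,0,0,0],[0.6,0,0,0,0],[0.6,0,0,-0.2,0],[0.6,0,0,-0.6,0],[0.6,0,0,-0.9,0],[0.6,0,0,-0.9,0],[0.6,0,0,-0.3,0],[0.6,-0.6,-0.6,0,0],[0.6,-0.8,-0.8,0,0],[0.6,-0.7,-0.7,0,0],[0.6,-0.43,-0.48,0,0],[0.6,0,0,0,0],[0.6,0,0,0,0]]}'
python3 - <<'E'
from h import *
for n in('scene','wrist'):cam(n,n+'7.png')
a=cv2.imread('pics/scene7.png')[140:260,160:280];b=cv2.imread('pics/wrist7.png')
cv2.imwrite('pics/c7.png',np.hstack([cv2.resize(a,(380,380)),cv2.resize(b,(420,380))]))
E
```

```text
clock: 18.02
tcp_pos: [0.4203, -0.0788, 0.2193]
orientation: [0.0, 1.0, -0.0, 0.0]
wrist_force: [0.3, -0.5, -0.6]
finger_gap: 0.0682
grip_force: 0.0
```

View pics/c7.png

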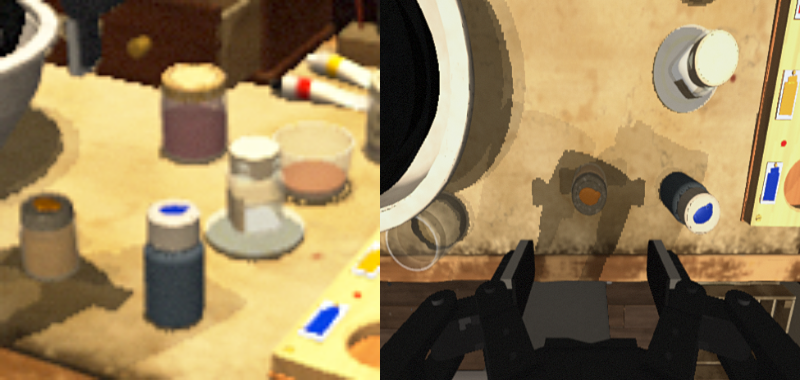

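The cream-cap bottle stands upright on the saucer (scene half, 255,190). The ochre jar (wrist half, 590,195) is in line with the fingers.

```bash
python3 -m handwheel '{"deltas":[[0.6,-0.02,0,0.5,0],[0.6,0,0,0.8,0],[0.6,0,0,0.8,0],[0.6,0,0,0.6,0],[0.6,0,0,0.48,0],[0.6,0,0,0,0],[0.6,0,0,0,0],[-1,0,0,0,0],[-1,0,0,0,0],[-1,0,0,0,0],[-1,0,0,0,0],[-1,0,0,0,0],[-1,0,0,0,0]]}'
```

```text
clock: 19.75
tcp_pos: [0.4195, -0.0785, 0.0931]
orientation: [0.0, 1.0, -0.0, 0.001]
wrist_force: [-1.0, 1.5, 5.7]
finger_gap: 0.0362
grip_force: 39.5
```

```bash
python3 -m handwheel '{"deltas":[[-1,0,0,-0.3,0],[-1,0,0,-0.7,0],[-1,0,0,-0.9,0],[-1,0,0,-0.8,0],[-1,0,0,-0.5,0],[-1,0.1,0.35,0,0],[-1,0.25,0.65,0,0],[-1,0.25,0.8,0,0],[-1,0.25,0.8,0,0],[-1,0.25,0.8,0,0],[-1,0.25,0.8,0,0],[-1,0.25,0.8,0,0],[-1,0.25,0.7,0,0],[-1,0.15,0.54,0,0],[-1,0,0,0,0],[-1,0,0,0,0]]}'
```

```text
clock: 21.75
tcp_pos: [0.4979, -0.3277, 0.219]
orientation: [-0.001, 1.0, -0.001, -0.001]
wrist_force: [0.1, 0.0, -1.1]
finger_gap: 0.0358
grip_force: 40.6
```

```bash
python3 -m handwheel '{"deltas":[[-1,0.03,0.01,0.4,0],[-1,0,0,0.7,0],[-1,0,0,0.8,0],[-1,0,0,0.5,0],[-1,0,0,0.3,0],[-1,0,0,0.15,0],[-1,0,0,0.1,0],[-1,0,0,0.06,0],[-1,0,0,0,0],[-1,0,0,0,0]]}'
python3 - <<'E'
from h import *
for n in('scene','wrist'):cam(n,n+'8.png')
a=cv2.imread('pics/scene8.png')[160:280,240:360];b=cv2.imread('pics/wrist8.png')
cv2.imwrite('pics/c8.png',np.hstack([cv2.resize(a,(380,380)),cv2.resize(b,(420,380))]))
E
```

```text
clock: 23.0
tcp_pos: [0.5, -0.3286, 0.1002]
orientation: [0.0, 1.0, -0.0, 0.0]
wrist_force: [-0.1, 0.1, -1.5]
finger_gap: 0.0357
grip_force: 40.6
```

View pics/c8.png

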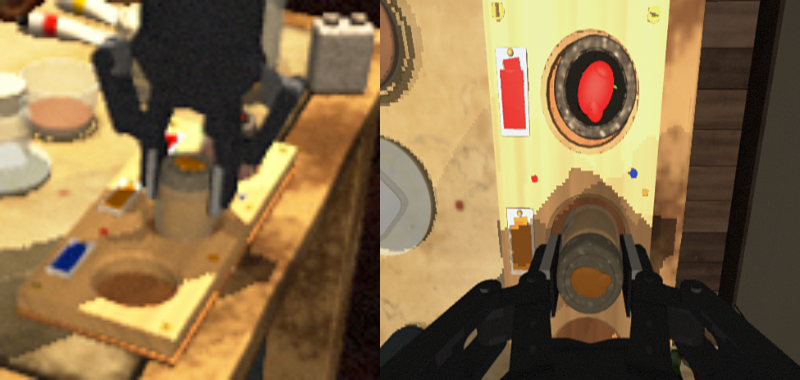

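The ochre jar is upright inside the middle hole, about 3 mm above its floor.

```bash
python3 -m handwheel '{"deltas":[[-1,0,0,0.04,0],[-1,0,0,0.035,0],[-1,0,0,0,0],[0,0,0,0,0],[0.3,0,0,0,0],[0.6,0,0,0,0],[0.6,0,0,0,0],[0.6,0,0,-0.2,0],[0.6,0,0,-0.7,0],[0.6,0,0,-0.9,0],[0.6,0,0,-0.9,0],[0.6,0,0,-0.3,0],[0.6,-0.4,-0.7,0,0],[0.6,-0.5,-0.8,0,0],[0.6,-0.5,-0.8,0,0],[0.6,-0.5,-0.8,0,0],[0.6,-0.29,-0.59,0,0],[0.6,0,0,0,0],[0.6,0,0,0,0]]}'
```

```text
clock: 25.48
tcp_pos: [0.4129, -0.1813, 0.2167]
orientation: [0.0, 1.0, -0.0, 0.0]
wrist_force: [1.0, -0.1, 0.3]
finger_gap: 0.0686
grip_force: 0.0
```

```bash
python3 -m handwheel '{"deltas":[[0.6,0,0,0.5,0],[0.6,0,0,0.8,0],[0.6,0,0,0.8,0],[0.6,0,0,0.6,0],[0.6,0,0,0.37,0],[0.6,0,0,0,0],[0.6,0,0,0,0],[-1,0,0,0,0],[-1,0,0,0,0],[-1,0,0,0,0],[-1,0,0,0,0],[-1,0,0,0,0],[-1,0,0,0,0],[-1,0,0,-0.2,0],[-1,0,0,-0.4,0],[-1,0,0,-0.2,0],[-1,0,0,0,0]]}'
python3 - <<'E'
from h import *
for n in('scene','wrist'):cam(n,n+'9.png')
a=cv2.imread('pics/scene9.png')[140:300,180:340];b=cv2.imread('pics/wrist9.png')
cv2.imwrite('pics/c9.png',np.hstack([cv2.resize(a,(380,380)),cv2.resize(b,(420,380))]))
E
```

```text
clock: 27.6
tcp_pos: [0.4127, -0.181, 0.1265]
orientation: [0.0, 1.0, -0.0, 0.001]
wrist_force: [0.1, 0.2, -0.8]
finger_gap: 0.0372
grip_force: 40.3
```

View pics/c9.png

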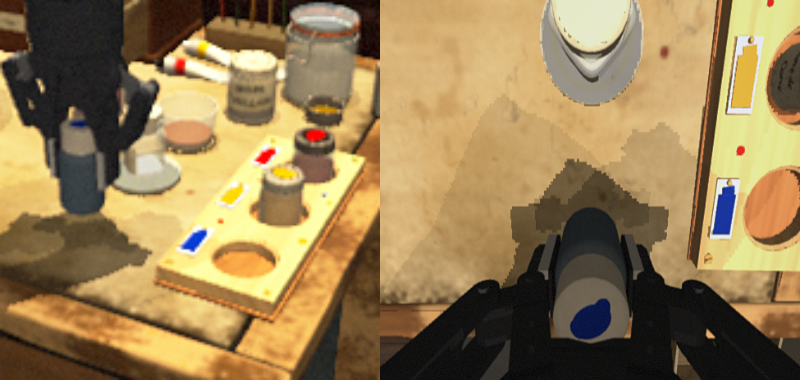

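The blue bottle is held upright (scene half, 82,170). The ochre and red jars stand in their holes.

```bash
python3 -m handwheel '{"deltas":[[-1,0,0,-0.4,0],[-1,0,0,-0.7,0],[-1,0,0,-0.6,0],[-1,0.02,0.3,0,0],[-1,0.03,0.6,0,0],[-1,0.03,0.8,0,0],[-1,0.03,0.8,0,0],[-1,0.03,0.7,0,0],[-1,0.03,0.44,0,0],[-1,0.02,0,0,0],[-1,0,0,0,0],[-1,0,0,0.4,0],[-1,0,0,0.7,0],[-1,0,0,0.5,0],[-1,0,0,0.3,0],[-1,0,0,0.2,0],[-1,0,0,0.15,0],[-1,0,0,0.08,0],[-1,0,0,0,0],[-1,0,0,0,0]]}'
```

```text
clock: 30.2
tcp_pos: [0.4201, -0.3266, 0.1011]
orientation: [0.0, 1.0, -0.0, 0.0]
wrist_force: [0.5, 0.1, -0.2]
finger_gap: 0.0371
grip_force: 40.3
```

```bash
python3 -m handwheel '{"deltas":[[-1,0,0,0.04,0],[-1,0,0,0.03,0],[-1,0,0,0,0],[0,0,0,0,0],[0.3,0,0,0,0],[0.6,0,0,0,0],[0.6,0,0,0,0],[0.6,0,0,-0.2,0],[0.6,0,0,-0.7,0],[0.6,0,0,-0.9,0],[0.6,0,0,-0.9,0],[0.6,0,0,-0.9,0],[0.6,0,0,-0.5,0],[0.6,0,-0.8,0,0],[0.6,0,-0.9,0,0],[0.6,0,-0.9,0,0],[0.6,0,-0.9,0,0],[0.6,0,-0.9,0,0],[0.6,0,-0.9,0,0],[0.6,0,-0.9,0,0]]}'
python3 -m handwheel '{"deltas":[[0.6,0,-0.5,0,0],[0.6,0,0,0,0],[0.6,0,0,0,0]]}'
python3 - <<'E'
from h import *
c,W=cam('top','t10.png');cam('scene','s10.png')
a=cv2.imread('pics/t10.png')[110:290,190:370];b=cv2.imread('pics/s10.png')[120:300,170:350]
cv2.imwrite('pics/c10.png',np.hstack([cv2.resize(a,(400,400)),cv2.resize(b,(400,400))]))
for n,x,y,z in(('red',.578,-.3295,.054),('ochre',.4993,-.328,.055),('blue',.4206,-.3265,.081),('med',.5205,-.182,.072)):
    S=W.reshape(-1,3);S=S[(np.hypot(S[:,0]-x,S[:,1]-y)<.032)&(abs(S[:,2]-z)<.006)]
    if len(S): print(n,len(S),S.mean(0).round(4),((S.min(0)+S.max(0))/2).round(4),'off',np.hypot(*(S.mean(0)[:2]-[x,y])).round(4),'dz',(S[:,2].mean()-z).round(4))
E
```

```text
clock: 32.7
tcp_pos: [0.4199, -0.0772, 0.2625]
orientation: [0.0, 1.0, -0.0, 0.0]
wrist_force: [0.2, 0.4, 0.3]
finger_gap: 0.0683
grip_force: 0.0
clock: 33.08
tcp_pos: [0.4202, -0.0587, 0.2622]
orientation: [0.0, 1.0, -0.0, 0.0]
wrist_force: [0.7, -0.0, 0.6]
finger_gap: 0.0684
grip_force: 0.0
red 307 [ 0.5771 -0.33    0.054 ] [ 0.5769 -0.3302  0.0534] off 0.001 dz 0.0
ochre 291 [ 0.4991 -0.3275  0.0546] [ 0.4993 -0.3277  0.0549] off 0.0005 dz -0.0004
blue 271 [ 0.4197 -0.3264  0.0813] [ 0.42   -0.3267  0.081 ] off 0.0009 dz 0.0003
med 288 [ 0.5213 -0.1816  0.0719] [ 0.521  -0.1816  0.071 ] off 0.0009 dz -0.0001
```

View pics/c10.png

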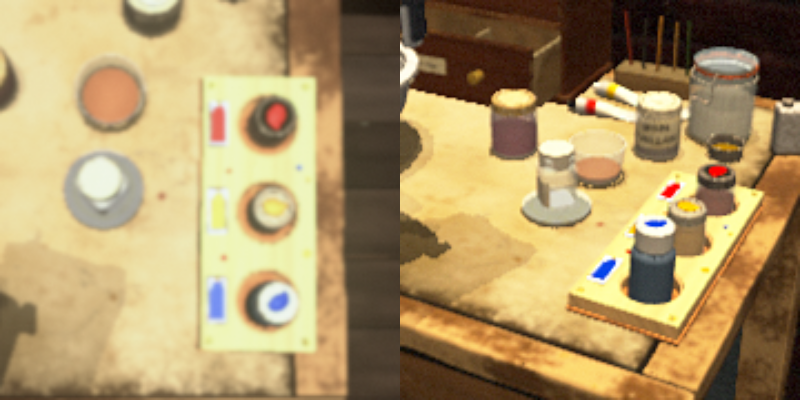

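All three containers stand beside their own chips (left half: red 272,118; ochre 272,210; blue 275,300), and the cream-cap bottle is centred on the saucer (103,187). Everything is within about 1 mm of target.

```bash
python3 -c "
from workcell import hand_in
print(hand_in())"
```

```text
the job is handed in; nothing more can be done
None
```

The job is handed in: the ochre jar, red jar and blue bottle stand in their matching holes and the cream-capped bottle stands on the saucer, all upright and within about 1 mm of centre in the last camera measurement, with no verdict returned at hand-in.

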